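# Snap the double basket into the portafilter

## Robot

A 6-joint arm with a two-finger parallel gripper is mounted at the origin on a cart in front of the work surface, level with it; the furniture and walls round the work are solid. World frame = base frame: x ahead of the robot, y to its left, z up, the work surface at z = 0. Lengths are in mm, angles in rad, forces in N, time in s.
With the tool pointing down it reaches from about 400 to 925 mm from the base axis. Payload 12.5 kg.
Tool frame: the origin (TCP) lies midway between the tips of the shut fingers; the grasp point (between the pads) lies 19 mm behind it (env.pinch_z is the z of the grasp point in the tool frame, in mm); z points along the fingers, y is the line along which they close (so a half turn about z gives the same grasp; the last joint's range is limited). The gripper opens to 95 mm and grips with 3 to 60 N. Pads are 20 mm wide; open, the fingers measure 119 mm over their backs; the gripper's body (75 mm by 180 mm) begins 59 mm behind the grasp point.
Start: joints at [-1.346, 0.491, 1.559, -0, 1.092, -0.106], TCP at [203.023, -591.125, 214.661] pointing down, gripper open.
Joint ranges: [-3.1, 3.1], [-0.84, 2.19], [0.05, 2.79], [-1.13, 4.28], [0.06, 2.93], [-2.69, 2.69]. Speed limits (rad/s): [2.22, 2.22, 2.79, 3.14, 3.14, 3.14].

## Interface

Orientations are given as [roll, pitch, yaw] about the fixed x, y, z axes, in that order (R = Rz(yaw) Ry(pitch) Rx(roll)).
In Python, from cell import env, eyes gives the robot as it stands.
- The arm moves only by the shell command python3 -m inch 'ROWS'. ROWS is JSON, a list of rows, each a list of 3 entries, a list of its own where there are three numbers: the shift along the tool's x, y, z in units of 60 mm (1.0 is 60 mm), then the turn about the tool's z in units of 5 degrees (1.0 is 5 degrees), then the closure, from -1 (fully open) to 1 (shut). In form: [[[tx, ty, tz], turn, claw], ...]. A call has exactly 10 rows; each row shifts and turns the commanded pose from where the row before left it, along the tool's axes as they then stand; what a row does not reach is not made up. A row lasts 1/8 s, in which the tool goes at most 62.5 mm and 10.7 degrees, less where a joint would pass 70% of its speed; a pose out of reach is approached as far as the arm can. A call is refused whole if a number of a shift passes 1 or a number of a turn 1, either way. A call with a gripper value outside its range is refused whole. The fingers move at their own pace and stop on an object; the grip force is fixed at half the most. Time passes only in rows, so rows that do not move let the fingers close, or fill a call up. It gives the time, the measured TCP pose, the force, the opening and the grip force at its end, in the units of the state.
- env.state(): the state, without advancing time (a new reading comes with each control period).
- eyes.read_camera(name): name is "side" or "top"; returns a dict with "pixels" (420x560x3 uint8, red, green, blue), "fx", "fy", "cx", "cy" (pixels), "extrinsics" (4x4, takes a point from world to camera coordinates). Camera axes: x right, y down, z forward; pixel columns grow to the right and rows downward; lengths in mm; the calibration is good to about 2 mm. A picture is of the moment at which its call begins. There is no depth.
- env.job_done(): hands the job in; it is judged then, once.
Trained networks look in a picture, given as the dict that the camera call returned (one of the last four; its "shot" number tells which), for a name from the list of things; names that differ only in an ending like _2 or _b are one class to them, and where a whole thing is asked for, a point or a joint stands for the part that bears it (a point fixed in the world has none). Each returns a list of dicts, best first, with "score" (0 to 1); they miss things now and then, are a little off and sometimes report something else, mostly with a low value. They report only what shows in the picture. A call takes as long as a camera call.
- eyes.boxes_of(name, picture): "centre" ([row, column] in pixels, amid what is visible of it).
- eyes.cut_out(name, picture): "mask" (420x560 bool, what is visible of it) and "centre" ([row, column] in pixels, amid what is visible of it).
- eyes.spot_point(name, picture): "centre" ([row, column] in pixels: a listed point, or the origin of a listed thing).
The state is a dict: "t": time; "joints": joint angles; "qvel": joint speeds; "tau": joint torques, N m; "eef_pos": TCP position; "tcp_rot": TCP orientation; "ft_force": force on the tool from outside, world axes, zero at the start; "moment": the same for the moment, N m; "opening": opening from 0.0 (shut) to 1.0 (fully open); "grip_force": force on a finger pad.
Only numpy, scipy, OpenCV 4.12 (cv2) and the standard library are available. Lean on these libraries where they do the work, as an engineer would, in place of code of your own. Each camera call takes 0.05 s, during which the arm holds its last target. There are 200 camera calls.

## Task

Fit the deep, straight-sided double basket into the empty portafilter that stands in the tamping stand: set it level in the mouth, then press it down until the sprung ball in the side of the bore clicks into the groove round the basket, and bottom the rim flush on the portafilter with a firm push of about 15 newtons. The steel is thin, so feel your way: never bear down on the edge of the mouth with more than about 18 newtons, and leave the shallow single basket where it is.

Things in the scene. Friction and masses are not known exactly. Their poses are not given: they have to be found in the camera images.
- deep_basket: Deep (double) filter basket, plain steel, open-topped, 37 mm high, 60 g, upright on the table at one of two places (the shallow one has the other). Round: yaw means nothing. Origin: centre of the underside, z up. Straight wall, 52 mm outside diameter, tapering in over the lowest 6 mm to 48 mm, with a groove 1.7 mm deep rolled in from 8.5 to 15 mm above the origin.
- basket_rim (a point): Centre of the deep basket's rolled rim: a round bead 4 mm thick, 62.4 mm outside diameter, its underside 33 mm above the basket's origin, this point 35 mm. Lift it across the rim with the fingertips. Fingertips that reach below the rim would meet the portafilter before it is home: set the basket in, let go, then press it down.
- basket_floor (a point): Centre of the deep basket's flat perforated floor, inside, 2.4 mm above its origin and 35 mm below the rim's top. The inside is 43 mm wide at its narrowest, so closed fingertips can press here to push the basket home.
- shallow_basket: Shallow (single) filter basket, plain steel, 21 mm high, with the same 62.4 mm rim but stepped in below to a floor only 36 mm wide, no groove. Origin: centre of its underside. Not used: it stays standing where it starts.
- mouth (a point): Centre of the portafilter's mouth, level with its top edge, 62 to 72 mm above the table; z up, -x towards the handle. Bore 54 mm in diameter (1 mm play all round the basket), open below, upper edge rounded 1.5 mm; outside 62 mm, with lugs 5 mm out on the y sides, 7 to 13 mm down. Basket home: rim underside on the mouth, the basket's origin 33 mm below this point.
- lip: The edge of the portafilter's mouth, a fixed steel ring 54 mm inside and 62 mm outside, rounded 1.5 mm inwards, on which the basket's rim comes to rest; thin, not to be borne on with more than about 18 N. Origin: that of the stand, 62 mm below the mouth.
- stand: Tamping stand, fixed: black 112 x 104 mm base with a steel cradle and fork that carry a bottomless portafilter, mouth up. Its height above the table varies by 10 mm. Origin: 62 mm under the centre of the mouth; -x along the handle, which is 27 mm thick and runs 63 to 161 mm out, its top 6 mm below the mouth. A tall espresso machine stands 0.12 m or more beyond it.
- catch_ball (a joint): How far the sprung catch ball is pushed back into the bore's wall, in m; 0 when the bore is empty. Brass, 8 mm, on the side away from the handle (+x), 21.9 mm below the mouth, 3.4 mm proud of the bore. The basket rests on it with the rim 8 to 11 mm above the mouth; pushing past takes 5 to 12 N, easiest above the ball; in the last 2.5 mm it springs into the groove (under 0.0011).

How it is judged:
By the outcome, as a careful person would: the job done as asked, in the order asked, and still so for the second after the job is handed in, with the robot touching nothing.
It also fails if it takes over 69 s, if anything falls off the work surface, if the arm or the gripper's body presses on something with over 40 N, if the wrist force passes 120 N, or if a joint passes its speed limit or range.

## Working session

There is one attempt and no reset: what is moved stays moved. The work goes in short steps, Python scripts to look and compute and a shell command to move; the robot and the scene stay as the last step left them, time stands still between calls to the robot, and variables do not carry over. Pictures are saved under pics/ and viewed, at most 10 in all, crops included, and the job is handed in when it is done.

```bash
mkdir -p pics; cat > h.py <<'E'
import numpy as np, cv2
from cell import env, eyes
def ray(p,rc):
    E=np.array(p["extrinsics"],float);R=E[:3,:3];t=E[:3,3]
    d=R.T@np.array([(rc[1]-p["cx"])/p["fx"],(rc[0]-p["cy"])/p["fy"],1.]);return -R.T@t,d/np.linalg.norm(d)
def atz(p,rc,z):
    o,d=ray(p,rc);return o+d*(z-o[2])/d[2]
def tri(L):
    A=0;b=0
    for p,rc in L:
        o,d=ray(p,rc);M=np.eye(3)-np.outer(d,d);A=A+M;b=b+M@o
    return np.linalg.solve(A,b)
def save(p,n): cv2.imwrite("pics/"+n,cv2.cvtColor(p["pixels"],cv2.COLOR_RGB2BGR))
E
python3 - <<'E'
from h import *
np.set_printoptions(precision=1,suppress=True)
s=eyes.read_camera("side");t=eyes.read_camera("top")
save(s,"s1.png");save(t,"t1.png")
for n in ["deep_basket","basket_rim","basket_floor","shallow_basket","mouth","stand"]:
    a=eyes.spot_point(n,s)[:2];b=eyes.spot_point(n,t)[:2]
    print(n,[(np.array(x["centre"]),round(x["score"],2)) for x in a],[(np.array(x["centre"]),round(x["score"],2)) for x in b])
    if a and b: print(tri([(s,a[0]["centre"]),(t,b[0]["centre"])]))
st=env.state();print(st)
for p in (s,t): print(p["fx"],ray(p,(210,280)))
E
```

```text
deep_basket [] [(array([227.5, 306.6]), 0.58)]
basket_rim [(array([205.5, 278.3]), 0.88)] [(array([226.3, 310.7]), 0.64)]
[ 473.5 -109.    31.5]
basket_floor [(array([218.7, 277.9]), 0.73), (array([221.4, 274.7]), 0.32)] [(array([227.5, 304.9]), 0.95)]
[472.5 -97.4   3.9]
shallow_basket [(array([177.1, 298. ]), 0.73), (array([219.8, 276.3]), 0.66)] [(array([244. , 387.6]), 0.8)]
[ 438.5 -286.7    6.7]
mouth [(array([293. , 252.5]), 0.64)] [(array([217.2, 159.1]), 0.56)]
[485.5 220.   67.7]
stand [(array([321.5, 251.4]), 0.74)] [(array([222.6, 170.3]), 0.6)]
[483.6 216.3  -0.8]
{'t': 0.7, 'joints': array([-1.3,  0.5,  1.6, -0. ,  1.1, -0.1]), 'qvel': array([-0., -0.,  0., -0.,  0.,  0.]), 'tau': array([  0. , -61.2, -25.8,   0.1,   0. ,   0. ]), 'eef_pos': array([ 203. , -591.1,  214.7]), 'tcp_rot': array([3.1, 0. , 0.3]), 'ft_force': array([ 1.2,  0.7, -0.8]), 'moment': array([ 0.,  0., -0.]), 'grip_force': 0.0, 'opening': 0.9988081422176155}
506.90380139968624 (array([366.8, 839.2, 631.4]), array([ 0.1, -0.8, -0.5]))
392.16886260703905 (array([450.5, -49.1, 910.3]), array([ 0.1,  0. , -1. ]))
```

View pics/s1.png

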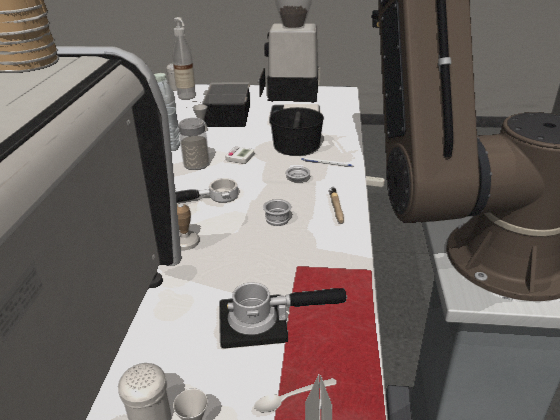

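View pics/t1.png

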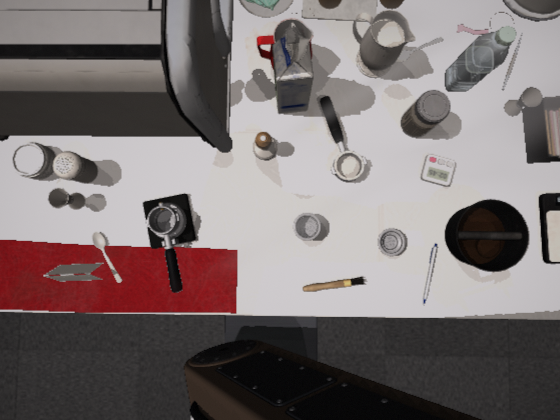

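Side view: deep basket at (col 277,row 212), shallow at (297,174), portafilter at (252,292) with its handle to the right. Top view: deep basket (308,227), shallow (391,242), portafilter (165,220), handle end (176,290).

```bash
cat >> h.py <<'E'
def proj(p,X):
    E=np.array(p["extrinsics"],float);c=np.atleast_2d(X)@E[:3,:3].T+E[:3,3]
    return np.c_[c[:,0]/c[:,2]*p["fx"]+p["cx"],c[:,1]/c[:,2]*p["fy"]+p["cy"]]
def circ(c,r,n=90):
    a=np.linspace(0,2*np.pi,n,endpoint=False);return np.c_[c[0]+r*np.cos(a),c[1]+r*np.sin(a),np.full(n,c[2])]
def sil(p,rings,S=8):
    m=np.zeros((420*1,560*1),np.float32);pts=[proj(p,r) for r in rings];out=None
    x0,y0=np.floor(np.vstack(pts).min(0)).astype(int)-20;big=np.zeros((140*S,140*S),np.uint8)
    for a,b in zip(pts[:-1],pts[1:]):
        h=cv2.convexHull(np.vstack([a,b]).astype(np.float32));cv2.fillPoly(big,[np.round((h-[x0,y0]+.5)*S).astype(np.int32)],255)
    sm=cv2.resize(big,(140,140),interpolation=cv2.INTER_AREA)/255.
    X1=min(560,x0+140);Y1=min(420,y0+140);m[max(0,y0):Y1,max(0,x0):X1]=sm[max(0,-y0):Y1-y0,max(0,-x0):X1-x0];return m
E
python3 - <<'E'
from h import *
from scipy.optimize import minimize
np.set_printoptions(precision=1,suppress=True)
s=eyes.read_camera("side");t=eyes.read_camera("top")
def rings(x,y): return [circ((x,y,z),r) for z,r in [(0,24),(6,26),(33,26),(33,31.2),(37,31.2)]]
M={}
for k,p in(("s",s),("t",t)):
    c=eyes.cut_out("deep_basket",p);print(k,[(x["score"],x["centre"],x["mask"].sum()) for x in c[:2]])
    M[k]=c[0]["mask"].astype(np.float32) if c else None
for ks in ("s","t","st"):
    f=lambda q:sum(abs(sil({"s":s,"t":t}[k],rings(*q))-M[k]).sum() for k in ks)
    r=minimize(f,[473,-100],method="Nelder-Mead",options=dict(initial_simplex=[[473,-100],[478,-100],[473,-95]]));print(ks,r.x,r.fun)
# overlays crops
def crop(p,c,w,n,ringl):
    x0,y0=int(c[0]-w/2),int(c[1]-w/2);S=400//w
    im=cv2.resize(p["pixels"][y0:y0+w,x0:x0+w],None,fx=S,fy=S,interpolation=cv2.INTER_CUBIC)[...,::-1].copy()
    for r,col in ringl:
        cv2.polylines(im,[np.round((proj(p,r)-[x0,y0]+.5)*S).astype(np.int32)],True,col,1)
    return im
m=(485.5,218,67);d=r.x
L=[(circ(m,31),(0,0,255)),(circ(m,27),(0,255,0)),(circ((*d,35),31.2),(0,0,255)),(circ((*d,0),24),(0,255,0))]
a=np.hstack([crop(s,(252,292),80,"",L),crop(t,(166,220),80,"",L)]);b=np.hstack([crop(s,(277,212),40,"",L),crop(t,(308,227),40,"",L)])
cv2.imwrite("pics/c1.png",cv2.resize(np.vstack([a,b]),(600,600),interpolation=cv2.INTER_AREA))
E
```

```text
s [(0.92, [211.8, 275.0], np.int64(545))]
t [(0.75, [228.5, 307.0], np.int64(637))]
s [ 475.  -100.8] 72.64706420898438
t [ 475.3 -101.1] 24.07451057434082
st [ 475.3 -101.1] 98.01568603515625
```

View pics/c1.png

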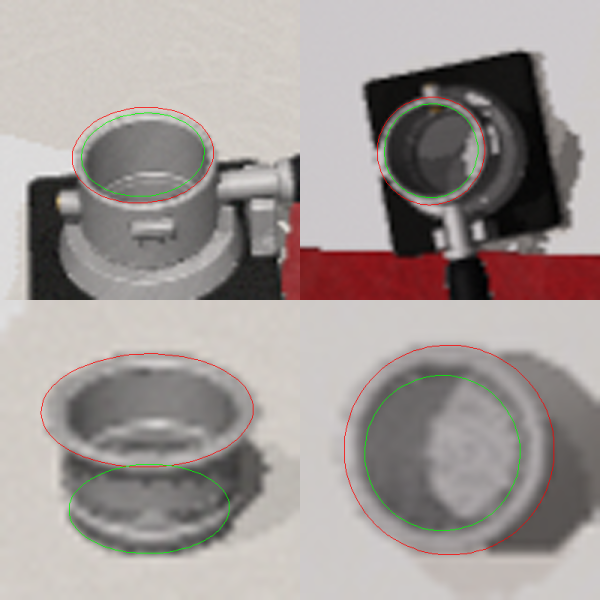

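The fits are good: the basket overlay matches, and the mouth rings in the side view sit about a pixel too high. Next I refine the mouth and compute the moves.

```bash
cat >> h.py <<'E'
def go(x,y,z,yaw=None):
    from scipy.spatial.transform import Rotation as Ro
    s=env.state();R=Ro.from_euler("xyz",s["tcp_rot"]).as_matrix()
    d=R.T@(np.array([x,y,z])-s["eef_pos"])/60
    yw=np.arctan2(R[1,0],R[0,0])
    print("t",round(s["t"],2),"pos",s["eef_pos"].round(2),"rot",s["tcp_rot"].round(4),"F",s["ft_force"].round(1),"op",round(s["opening"],3),"shift",d.round(4),"turn",None if yaw is None else round(-np.degrees(yaw-yw)/5,3))
E
python3 - <<'E'
from h import *
from scipy.optimize import minimize
np.set_printoptions(precision=2,suppress=True)
s=eyes.read_camera("side");t=eyes.read_camera("top")
def score(q,ps,rs):
    v=0
    for p in ps:
        g=cv2.GaussianBlur(cv2.cvtColor(p["pixels"],cv2.COLOR_RGB2GRAY).astype(np.float32),(0,0),0.9)
        gx=cv2.Sobel(g,cv2.CV_32F,1,0);gy=cv2.Sobel(g,cv2.CV_32F,0,1);G=np.minimum(np.hypot(gx,gy),150)
        for r in rs:
            P=proj(p,circ(q,r,180)).astype(np.float32);v-=cv2.remap(G,P[:,0],P[:,1],cv2.INTER_LINEAR).mean()
    return v
for rs in ([31],[27],[31,27],[31,26]):
    best=min((minimize(score,[485+dx,218+dy,z],args=((s,t),rs),method="Nelder-Mead",options=dict(initial_simplex=np.array([485+dx,218+dy,z])+np.vstack([np.zeros(3),2*np.eye(3)]))) for dx in(-2,2) for dy in (-2,2) for z in(64,67,70)),key=lambda r:r.fun)
    print(rs,best.x,best.fun)
print("handle end",atz(t,(288,177),55), "near",atz(t,(245,170),55))
c=eyes.cut_out("stand",t)
print(eyes.spot_point("mouth",t)[:1],eyes.spot_point("mouth",s)[:1])
go(475.2,-101,150,0.3)
E
```

```text
[31] [484.93 218.75  61.51] -266.0615234375
[27] [484.53 216.29  61.6 ] -269.5261535644531
[31, 27] [484.54 218.16  62.01] -517.5145263671875
[31, 26] [484.63 218.32  61.94] -517.1517944335938
handle end [338.31 181.09  55.  ] near [430.87 199.02  55.  ]
[{'centre': [218.6, 159.5], 'score': 0.92}] [{'centre': [295.4, 252.0], 'score': 0.72}]
t 1.15 pos [ 203.01 -591.14  214.66] rot [3.14 0.   0.33] F [0.1 0.1 0.3] op 0.998 shift [ 6.94 -6.25  1.08] turn 0.353
```

```bash
python3 -m inch '[[[0.694,-0.625,0.05],0,-1],[[0.694,-0.625,0.05],0,-1],[[0.694,-0.625,0.05],0,-1],[[0.694,-0.625,0.05],0,-1],[[0.694,-0.625,0.05],0,-1],[[0.694,-0.625,0.05],0,-1],[[0.694,-0.625,0.05],0,-1],[[0.694,-0.625,0.05],0,-1],[[0.694,-0.625,0.05],0,-1],[[0.694,-0.625,0.05],0,-1]]'; python3 -m inch '[[[0,0,0.1],-1,-1],[[0,0,0.1],-1,-1],[[0,0,0.1],-1,-1],[[0,0,0.1],-1,-1],[[0,0,0.1],-1,-1],[[0,0,0.1],-1,-1],[[0,0,0.1],-1,-1],[[0,0,0.1],-1,-1],[[0,0,0.1],-1,-1],[[0,0,0.1],-1,-1]]'; python3 -c "
from h import *
go(475.2,-101,28,1.82);print(env.state()['joints'])"
```

```text
t: 2.4
eef_pos: [475.9, -99.5, 184.8]
tcp_rot: [3.141, -0.0, 0.331]
ft_force: [1.1, 0.7, -0.5]
opening: 0.997
grip_force: 0.0
t: 3.65
eef_pos: [475.2, -101.2, 124.5]
tcp_rot: [3.141, 0.0, 1.206]
ft_force: [-0.9, -0.5, 0.6]
opening: 1.002
grip_force: 0.0
t 3.65 pos [ 475.16 -101.24  124.54] rot [3.1412e+00 1.0000e-04 1.2064e+00] F [-0.9 -0.5  0.6] op 1.002 shift [ 4.1000e-03 -1.3000e-03  1.6091e+00] turn -7.032
[-3.45958790e-01  4.21729688e-01  1.99262939e+00 -9.90097452e-05
  7.26879820e-01  1.85410311e-02]
```

```bash
python3 -m inch '[[[0,0,0.15],-1,-1],[[0,0,0.2],-1,-1],[[0,0,0.2],-1,-1],[[0,0,0.2],-1,-1],[[0,0,0.2],-1,-1],[[0,0,0.2],-1,-1],[[0,0,0.2],-1,-1],[[0,0,0.15],0,-1],[[0,0,0.075],0,-1],[[0,0,0],0,-0.1]]'; python3 -m inch '[[[0,0,0],0,0.1],[[0,0,0],0,0.3],[[0,0,0],0,1],[[0,0,0],0,1],[[0,0,0],0,1],[[0,0,0],0,1],[[0,0,0],0,-1],[[0,0,0],0,-1],[[0,0,0],0,-1],[[0,0,0],0,-1]]';python3 -c "
from h import *
go(475.2,-101,30,1.82)
p=eyes.read_camera('side');save(p,'s2.png')"
```

```text
t: 4.9
eef_pos: [475.0, -101.2, 30.0]
tcp_rot: [-3.141, -0.0, 1.813]
ft_force: [-0.7, -0.6, -0.4]
opening: 0.941
grip_force: 0.0
t: 6.15
eef_pos: [475.0, -101.2, 30.1]
tcp_rot: [-3.141, -0.0, 1.814]
ft_force: [-0.0, 0.3, 0.0]
opening: 0.977
grip_force: 0.0
t 6.15 pos [ 475.01 -101.22   30.05] rot [-3.1414 -0.      1.8143] F [-0.   0.3  0. ] op 0.977 shift [0.0028 0.004  0.0009] turn -0.065
```

View pics/s2.png

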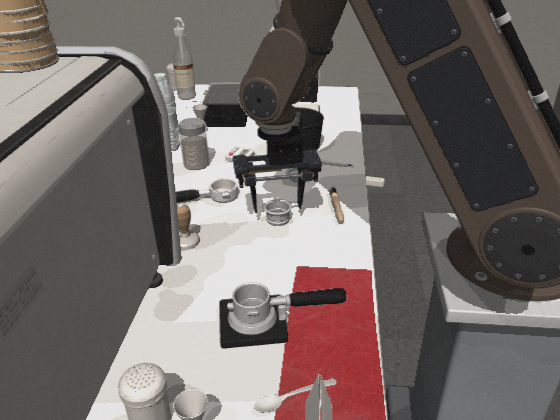

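The gripper straddles the deep basket at (277,212), which is still upright. I now turn 90° and grip from the other side.

```bash
python3 -m inch '[[[0,0,0],1,-1],[[0,0,0],1,-1],[[0,0,0],1,-1],[[0,0,0],1,-1],[[0,0,0],1,-1],[[0,0,0],1,-1],[[0,0,0],1,-1],[[0,0,0],1,-1],[[0,0,0],1,-1],[[0,0,0],1,-1]]'; python3 -m inch '[[[0,0,0],1,-1],[[0,0,0],1,-1],[[0,0,0],1,-1],[[0,0,0],1,-1],[[0,0,0],1,-1],[[0,0,0],1,-1],[[0,0,0],1,-1],[[0,0,0],0.95,-1],[[0,0,0],0,0.1],[[0,0,0],0,0.3]]';python3 -m inch '[[[0,0,0],0,1],[[0,0,0],0,1],[[0,0,0],0,1],[[0,0,0],0,1],[[0,0,0],0,1],[[0,0,0],0,1],[[0,0,-0.05],0,1],[[0,0,-0.15],0,1],[[0,0,-0.3],0,1],[[0,0,-0.5],0,1]]';python3 -c "
from h import *
go(484.5,218.2,110,.248)"
```

```text
t: 7.45
eef_pos: [475.0, -101.2, 30.1]
tcp_rot: [-3.142, 0.0, 0.939]
ft_force: [0.1, -0.3, -0.0]
opening: 1.002
grip_force: 0.0
t: 8.7
eef_pos: [475.0, -101.2, 30.1]
tcp_rot: [3.142, 0.0, 0.25]
ft_force: [0.6, 0.2, 0.8]
opening: 0.845
grip_force: 0.0
t: 9.95
eef_pos: [474.7, -101.1, 90.8]
tcp_rot: [-3.141, 0.001, 0.248]
ft_force: [0.7, 0.2, -1.1]
opening: 0.635
grip_force: 30.0
t 9.95 pos [ 474.71 -101.11   90.76] rot [-3.141e+00  1.100e-03  2.479e-01] F [ 0.7  0.2 -1.1] op 0.635 shift [ 1.4635 -5.1193 -0.3191] turn -0.001
```

```bash
python3 -m inch '[[[0.1,-0.3,-0.1],0,1],[[0.15,-0.54,-0.1],0,1],[[0.15,-0.54,-0.1],0,1],[[0.15,-0.54,-0.1],0,1],[[0.15,-0.54,-0.1],0,1],[[0.15,-0.54,0],0,1],[[0.15,-0.54,0],0,1],[[0.15,-0.54,0],0,1],[[0.15,-0.54,0],0,1],[[0.16,-0.5,0],0,1]]';python3 - <<'E'
from h import *
go(484.5,218.2,100,.248)
s=eyes.read_camera("side");t=eyes.read_camera("top");print(env.state()["eef_pos"])
ims=[]
for p,c in((s,(252,285)),(t,(164,217))):
    x0,y0=c[0]-40,c[1]-40;im=cv2.resize(p["pixels"][y0:y0+80,x0:x0+80],(400,400),interpolation=cv2.INTER_CUBIC)[...,::-1].copy()
    e=env.state()["eef_pos"]
    for r,col in ((circ((484.5,218.2,62.5),31),(0,0,255)),(circ((*e[:2],e[2]+5),31.2),(0,255,0)),(circ((*e[:2],e[2]-30),24),(255,200,0))):
        cv2.polylines(im,[np.round((proj(p,r)-[x0,y0]+.5)*5).astype(np.int32)],True,col,1)
    ims.append(im)
cv2.imwrite("pics/c2.png",np.hstack(ims))
E
```

```text
t: 11.2
eef_pos: [484.4, 219.3, 120.8]
tcp_rot: [3.142, -0.0, 0.248]
ft_force: [1.1, 0.2, 0.4]
opening: 0.635
grip_force: 30.0
t 11.2 pos [484.45 219.27 120.77] rot [ 3.1415e+00 -4.0000e-04  2.4820e-01] F [1.1 0.2 0.4] op 0.635 shift [-0.0037  0.0174  0.3461] turn 0.002
[484.62719675 220.29991648 120.690613  ]
```

View pics/c2.png

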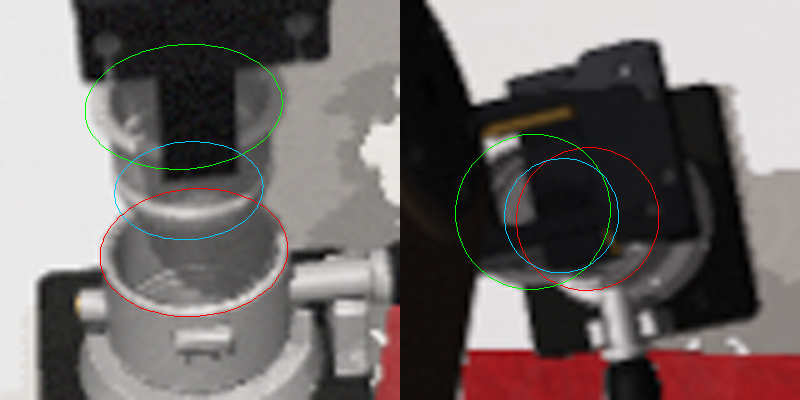

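Side crop: the basket hangs above the mouth with its bottom edge near (195,215), slightly higher than the predicted blue ring. Top crop: the gripper hides it. I'll take a closer look once the arm has settled.

```bash
python3 - <<'E'
from h import *
go(484.5,218.2,100,.248)
s=eyes.read_camera("side");e=env.state()["eef_pos"];print(e)
x0,y0=225,245;S=10;w=60
ims=[]
for ov in (0,1):
    im=cv2.resize(s["pixels"][y0:y0+w,x0:x0+40],None,fx=S,fy=S,interpolation=cv2.INTER_CUBIC)[...,::-1].copy()
    if ov:
      for r,col in ((circ((*e[:2],e[2]+7),31.2),(0,255,0)),(circ((*e[:2],e[2]+3),31.2),(0,255,0)),(circ((*e[:2],e[2]-30),24),(255,200,0)),(circ((*e[:2],e[2]-24),26),(255,0,255))):
        cv2.polylines(im,[np.round((proj(s,r)-[x0,y0]+.5)*S).astype(np.int32)],True,col,1)
    ims.append(im)
cv2.imwrite("pics/c3.png",np.hstack(ims))
E
```

```text
t 11.3 pos [484.63 220.3  120.69] rot [-3.1414e+00 -1.2000e-03  2.5040e-01] F [ 0.2 -0.5 -1.2] op 0.632 shift [-0.0111  0.0334  0.3448] turn 0.027
[484.38004342 218.99433958 120.51004163]
```

View pics/c3.png

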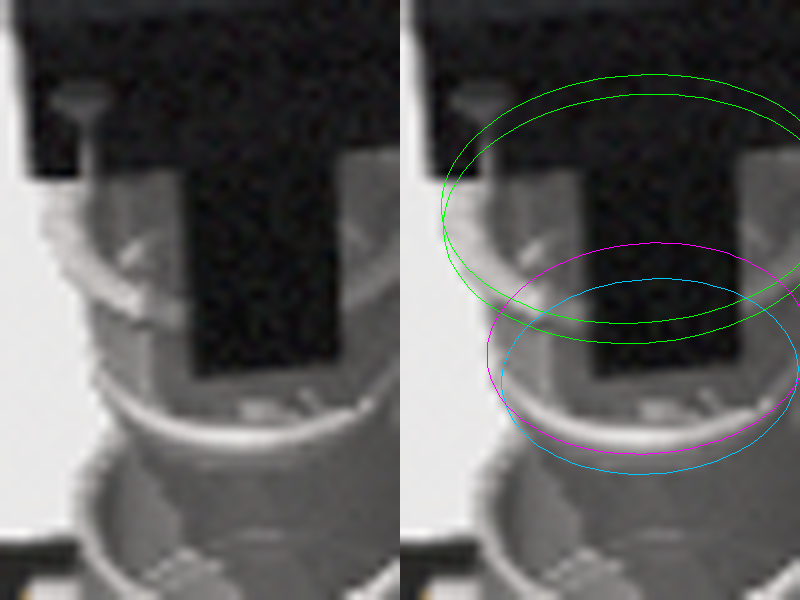

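The bright line (lower edge of the groove) and the rim both match the model within about 1 mm, so the basket is level and centred. Next I correct the position and lower it to just above the mouth.

```bash
python3 -m inch '[[[0,0.012,0],0,1],[[0,0,0.05],0,1],[[0,0,0.1],0,1],[[0,0,0.1],0,1],[[0,0,0.06],0,1],[[0,0,0],0,1],[[0,0,0],0,1],[[0,0,0],0,1],[[0,0,0],0,1],[[0,0,0],0,1]]';python3 - <<'E'
from h import *
from scipy.optimize import minimize
go(484.5,218.2,80,.248)
s=eyes.read_camera("side");go(484.5,218.2,80,.248)
x0,y0=225,255;S=10;w=60
im=[]
e=env.state()["eef_pos"]
for ov in (0,1):
    a=cv2.resize(s["pixels"][y0:y0+w,x0:x0+40],None,fx=S,fy=S,interpolation=cv2.INTER_CUBIC)[...,::-1].copy()
    if ov:
      for r,col in ((circ((*e[:2],e[2]+5),31.2),(0,255,0)),(circ((*e[:2],e[2]-21.5),26),(255,0,255)),(circ((484.5,218.2,62.5),31),(0,0,255)),(circ((484.5,218.2,65.5),31),(0,255,255))):
        cv2.polylines(a,[np.round((proj(s,r)-[x0,y0]+.5)*S).astype(np.int32)],True,col,1)
    im.append(a)
cv2.imwrite("pics/c4.png",np.hstack(im))
E
```

```text
t: 12.6
eef_pos: [484.8, 217.4, 101.6]
tcp_rot: [3.142, -0.0, 0.248]
ft_force: [0.1, 0.0, -0.3]
opening: 0.633
grip_force: 30.0
t 12.6 pos [484.78 217.39 101.57] rot [ 3.1415e+00 -1.0000e-04  2.4790e-01] F [ 0.1  0.  -0.3] op 0.633 shift [-0.0013 -0.0143  0.3595] turn -0.001
t 12.65 pos [484.79 217.42 101.54] rot [ 3.1415e+00 -1.0000e-04  2.4790e-01] F [-0.5 -0.1 -0.8] op 0.637 shift [-0.0016 -0.0138  0.3589] turn -0.001
```

View pics/c4.png

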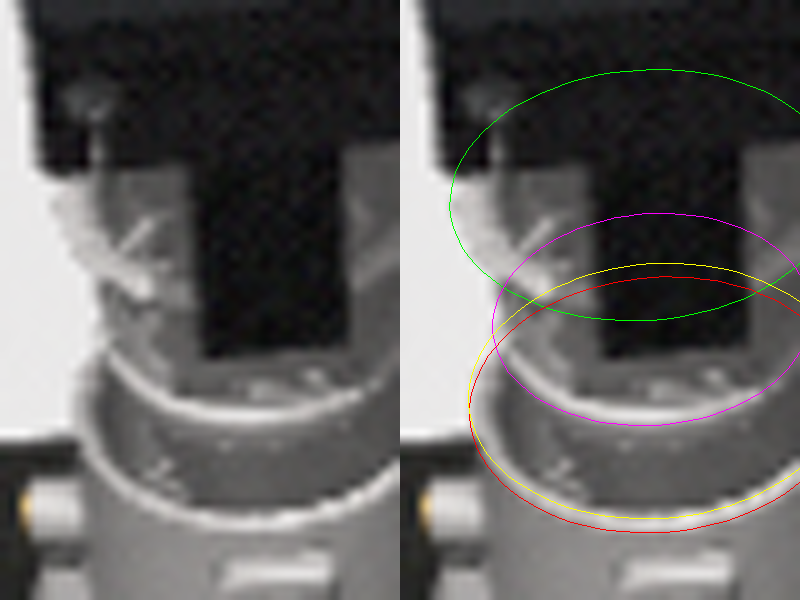

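The basket sits just over the mouth; basket and mouth rings both agree with the model to about a millimetre. From here I lower it by feel.

```bash
python3 -m inch '[[[-0.002,-0.014,0.02],0,1],[[0,0,0.03],0,1],[[0,0,0.03],0,1],[[0,0,0.03],0,1],[[0,0,0.03],0,1],[[0,0,0.03],0,1],[[0,0,0.03],0,1],[[0,0,0],0,1],[[0,0,0],0,1],[[0,0,0],0,1]]';python3 -c "
from h import *
go(484.5,218.2,80,.248);print(env.state()['moment'].round(2))"
```

```text
t: 13.9
eef_pos: [484.5, 218.2, 89.6]
tcp_rot: [3.142, -0.0, 0.248]
ft_force: [0.1, -0.5, -0.1]
opening: 0.634
grip_force: 30.0
t 13.9 pos [484.51 218.19  89.58] rot [ 3.1415e+00 -2.0000e-04  2.4790e-01] F [ 0.1 -0.5 -0.1] op 0.634 shift [-1.000e-04 -2.000e-04  1.596e-01] turn -0.002
[ 0.02  0.02 -0.03]
```

No contact yet; I'll carry on in small steps.

```bash
python3 -m inch '[[[0,0,0.015],0,1],[[0,0,0.015],0,1],[[0,0,0.015],0,1],[[0,0,0.015],0,1],[[0,0,0.01],0,1],[[0,0,0],0,1],[[0,0,0],0,1],[[0,0,0],0,1],[[0,0,0],0,1],[[0,0,0],0,1]]';python3 -c "
from h import *
go(484.5,218.2,80,.248);print(env.state()['moment'].round(2))"
```

```text
t: 15.15
eef_pos: [484.5, 218.2, 85.3]
tcp_rot: [3.141, -0.0, 0.248]
ft_force: [0.0, -0.0, -1.0]
opening: 0.632
grip_force: 30.0
t 15.15 pos [484.47 218.16  85.31] rot [ 3.1415e+00 -1.0000e-04  2.4790e-01] F [ 0. -0. -1.] op 0.632 shift [ 0.0006 -0.0005  0.0884] turn -0.001
[0.07 0.01 0.01]
```

```bash
python3 -m inch '[[[0,0,0.012],0,1],[[0,0,0.012],0,1],[[0,0,0.012],0,1],[[0,0,0.012],0,1],[[0,0,0.012],0,1],[[0,0,0],0,1],[[0,0,0],0,1],[[0,0,0],0,1],[[0,0,0],0,1],[[0,0,0],0,1]]';python3 -c "
from h import *
go(484.5,218.2,80,.248);print(env.state()['moment'].round(2))"
```

```text
t: 16.4
eef_pos: [484.4, 218.2, 81.7]
tcp_rot: [3.141, -0.0, 0.248]
ft_force: [-0.3, 0.4, -0.3]
opening: 0.636
grip_force: 30.0
t 16.4 pos [484.45 218.18  81.69] rot [ 3.1415 -0.      0.2479] F [-0.3  0.4 -0.3] op 0.636 shift [ 0.0009 -0.0001  0.0282] turn -0.001
[ 0.01 -0.04  0.03]
```

```bash
python3 -m inch '[[[0,0,0.015],0,1],[[0,0,0.015],0,1],[[0,0,0.015],0,1],[[0,0,0.015],0,1],[[0,0,0.015],0,1],[[0,0,0.015],0,1],[[0,0,0],0,1],[[0,0,0],0,1],[[0,0,0],0,1],[[0,0,0],0,1]]';python3 -c "
from h import *
go(484.5,218.2,80,.248);print(env.state()['moment'].round(2))
p=eyes.read_camera('side');c=p['pixels'][235:315,210:310];save({'pixels':cv2.resize(c,None,fx=6,fy=6,interpolation=cv2.INTER_CUBIC)},'c5.png')"
```

```text
t: 17.65
eef_pos: [484.5, 218.2, 76.3]
tcp_rot: [3.142, -0.0, 0.248]
ft_force: [-0.8, 1.1, -1.4]
opening: 0.636
grip_force: 30.0
t 17.65 pos [484.45 218.17  76.32] rot [ 3.1415 -0.      0.2478] F [-0.8  1.1 -1.4] op 0.636 shift [ 0.0009 -0.0003 -0.0614] turn -0.002
[ 0.16 -0.08 -0.05]
```

View pics/c5.png

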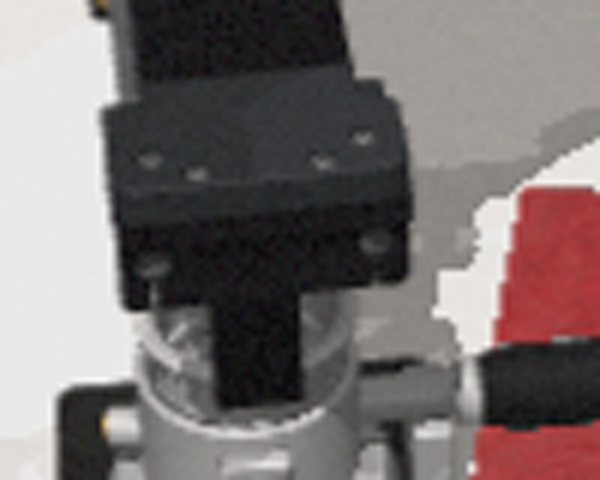

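The basket is inside the mouth, upright, with the fingertips above the edge. Continuing towards the ball.

```bash
python3 -m inch '[[[0,0,0.012],0,1],[[0,0,0.012],0,1],[[0,0,0.012],0,1],[[0,0,0.012],0,1],[[0,0,0.012],0,1],[[0,0,0.012],0,1],[[0,0,0],0,1],[[0,0,0],0,1],[[0,0,0],0,1],[[0,0,0],0,1]]';python3 -c "
from h import *
go(484.5,218.2,80,.248);print(env.state()['moment'].round(2))"
```

```text
t: 18.95
eef_pos: [484.5, 218.2, 72.0]
tcp_rot: [3.142, -0.0, 0.248]
ft_force: [1.3, 2.7, -0.0]
opening: 0.634
grip_force: 30.0
t 18.95 pos [484.49 218.19  71.97] rot [ 3.1415e+00 -1.0000e-04  2.4790e-01] F [ 1.3  2.7 -0. ] op 0.634 shift [ 0.0002 -0.     -0.1338] turn -0.001
[ 0.59 -0.2   0.06]
```

```bash
python3 -m inch '[[[0.004,-0.012,0],0,1],[[0,0,0],0,1],[[0,0,0.012],0,1],[[0,0,0.012],0,1],[[0,0,0.012],0,1],[[0,0,0],0,1],[[0,0,0],0,1],[[0,0,0],0,1],[[0,0,0],0,1],[[0,0,0],0,1]]';python3 -c "
from h import *
go(484.5,218.2,80,.248);print(env.state()['moment'].round(2))"
```

```text
t: 20.2
eef_pos: [484.5, 218.9, 69.8]
tcp_rot: [3.141, -0.0, 0.248]
ft_force: [-0.8, -1.0, 3.5]
opening: 0.635
grip_force: 30.0
t 20.2 pos [484.52 218.9   69.85] rot [ 3.1414 -0.      0.2479] F [-0.8 -1.   3.5] op 0.635 shift [-0.0032  0.0112 -0.1692] turn -0.001
[-0.27 -0.   -0.01]
```

The ball is in contact (3.5 N upward). I release and lift clear.

```bash
python3 -m inch '[[[0,0,0],0,0],[[0,0,0],0,-0.5],[[0,0,0],0,-1],[[0,0,0],0,-1],[[0,0,-0.1],0,-1],[[0,0,-0.2],0,-1],[[0,0,-0.2],0,-1],[[0,0,-0.2],0,-1],[[0,0,-0.2],0,-1],[[0,0,-0.1],0,-1]]';python3 -m inch '[[[0.07,0,0],0,1],[[0,0,0],0,1],[[0,0,0],0,1],[[0,0,0],0,1],[[0,0,0],0,1],[[0,0,0],0,1],[[0,0,0],0,1],[[0,0,0],0,1],[[0,0,0],0,1],[[0,0,0],0,1]]';python3 - <<'E'
from h import *
go(484.5,218.9,80,.248)
s=eyes.read_camera("side");t=eyes.read_camera("top")
ims=[]
for p,c in((s,(255,280)),(t,(166,217))):
    x0,y0=c[0]-30,c[1]-30;im=cv2.resize(p["pixels"][y0:y0+60,x0:x0+60],(400,400),interpolation=cv2.INTER_CUBIC)[...,::-1].copy()
    cv2.polylines(im,[np.round((proj(p,circ((484.5,218.9,75),31.2))-[x0,y0]+.5)*400/60).astype(np.int32)],True,(0,255,0),1)
    ims.append(im)
cv2.imwrite("pics/c6.png",np.hstack(ims))
for n in ("basket_floor","basket_rim"): print(n,eyes.spot_point(n,s)[:1],eyes.spot_point(n,t)[:1])
E
```

```text
t: 21.45
eef_pos: [484.7, 219.0, 130.8]
tcp_rot: [3.142, -0.001, 0.248]
ft_force: [-0.2, 0.5, -1.1]
opening: 0.998
grip_force: 0.0
t: 22.7
eef_pos: [488.6, 220.0, 129.8]
tcp_rot: [3.142, 0.0, 0.248]
ft_force: [0.2, -0.0, -0.5]
opening: 0.022
grip_force: 0.0
t 22.7 pos [488.57 219.96 129.81] rot [3.1415 0.     0.2479] F [ 0.2 -0.  -0.5] op 0.022 shift [-7.010e-02  4.000e-04  8.302e-01] turn -0.002
basket_floor [{'centre': [305.9, 253.9], 'score': 0.82}] [{'centre': [221.4, 164.6], 'score': 0.79}]
basket_rim [{'centre': [288.5, 249.4], 'score': 0.87}] [{'centre': [218.6, 162.8], 'score': 0.78}]
```

View pics/c6.png

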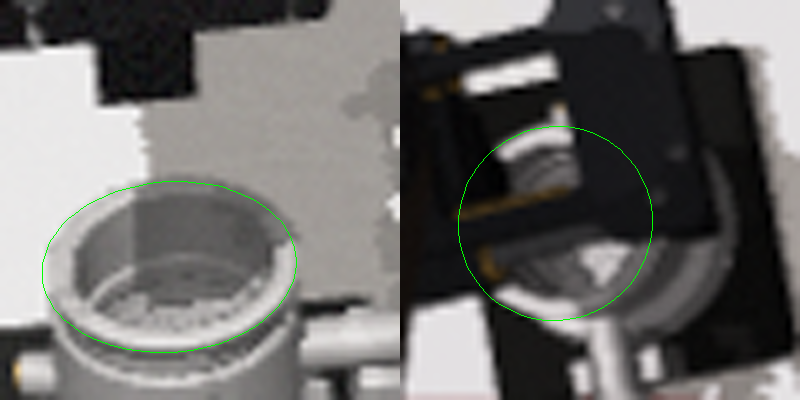

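Rim level at rest, about 75 mm high, matching the ring. I go down inside the basket with closed fingertips, offset 4 mm towards the ball.

```bash
python3 -m inch '[[[0,0,0.1],0,1],[[0,0,0.25],0,1],[[0,0,0.25],0,1],[[0,0,0.25],0,1],[[0,0,0.25],0,1],[[0,0,0.15],0,1],[[0,0,0.08],0,1],[[0,0,0.03],0,1],[[0,0,0],0,1],[[0,0,0],0,1]]';python3 -m inch '[[[0,0,0.01],0,1],[[0,0,0.01],0,1],[[0,0,0.01],0,1],[[0,0,0.01],0,1],[[0,0,0.01],0,1],[[0,0,0.01],0,1],[[0,0,0.01],0,1],[[0,0,0.01],0,1],[[0,0,0],0,1],[[0,0,0],0,1]]'
```

```text
t: 24.25
eef_pos: [488.7, 220.0, 48.6]
tcp_rot: [3.142, -0.001, 0.248]
ft_force: [0.6, 0.3, 0.1]
opening: 0.003
grip_force: 0.0
t: 25.5
eef_pos: [488.6, 220.0, 43.4]
tcp_rot: [3.141, -0.0, 0.248]
ft_force: [-0.2, 0.6, 0.0]
opening: -0.001
grip_force: 0.0
```

```bash
python3 -m inch '[[[0,0,0.01],0,1],[[0,0,0.01],0,1],[[0,0,0.01],0,1],[[0,0,0.01],0,1],[[0,0,0],0,1],[[0,0,0],0,1],[[0,0,0],0,1],[[0,0,0],0,1],[[0,0,0],0,1],[[0,0,0],0,1]]'
```

```text
t: 26.75
eef_pos: [488.6, 220.0, 41.4]
tcp_rot: [3.141, -0.0, 0.248]
ft_force: [-1.4, 0.6, 5.6]
opening: 0.004
grip_force: 2.9
```

```bash
python3 -m inch '[[[0,0,0.01],0,1],[[0,0,0.01],0,1],[[0,0,0],0,1],[[0,0,0],0,1],[[0,0,0],0,1],[[0,0,0],0,1],[[0,0,0],0,1],[[0,0,0],0,1],[[0,0,0],0,1],[[0,0,0],0,1]]'
```

```text
t: 28.0
eef_pos: [488.6, 220.0, 40.3]
tcp_rot: [3.142, -0.0, 0.248]
ft_force: [-1.6, -0.9, 7.4]
opening: 0.001
grip_force: 3.7
```

```bash
python3 -m inch '[[[0,0,0.01],0,1],[[0,0,0.005],0,1],[[0,0,0],0,1],[[0,0,0],0,1],[[0,0,0],0,1],[[0,0,0],0,1],[[0,0,0],0,1],[[0,0,0],0,1],[[0,0,0],0,1],[[0,0,0],0,1]]'
```

```text
t: 29.25
eef_pos: [488.4, 219.9, 39.2]
tcp_rot: [3.142, 0.0, 0.248]
ft_force: [-1.5, -1.3, 5.3]
opening: 0.005
grip_force: 2.7
```

```bash
python3 -m inch '[[[0,0,0.01],0,1],[[0,0,0.01],0,1],[[0,0,0.005],0,1],[[0,0,0],0,1],[[0,0,0],0,1],[[0,0,0],0,1],[[0,0,0],0,1],[[0,0,0],0,1],[[0,0,0],0,1],[[0,0,0],0,1]]'
```

```text
t: 30.5
eef_pos: [488.6, 219.9, 37.4]
tcp_rot: [3.142, -0.0, 0.248]
ft_force: [0.5, 1.1, 0.5]
opening: 0.005
grip_force: 0.0
```

```bash
python3 -m inch '[[[0,0,0.01],0,1],[[0,0,0.01],0,1],[[0,0,0],0,1],[[0,0,0],0,1],[[0,0,0],0,1],[[0,0,0],0,1],[[0,0,0],0,1],[[0,0,0],0,1],[[0,0,0],0,1],[[0,0,0],0,1]]'
```

```text
t: 31.75
eef_pos: [488.6, 219.9, 36.2]
tcp_rot: [3.142, 0.0, 0.248]
ft_force: [-0.4, -0.4, 0.2]
opening: 0.006
grip_force: 0.0
```

```bash
python3 -m inch '[[[0,0,0.01],0,1],[[0,0,0.01],0,1],[[0,0,0],0,1],[[0,0,0],0,1],[[0,0,0],0,1],[[0,0,0],0,1],[[0,0,0],0,1],[[0,0,0],0,1],[[0,0,0],0,1],[[0,0,0],0,1]]'
```

```text
t: 33.0
eef_pos: [488.6, 219.9, 35.0]
tcp_rot: [3.141, -0.0, 0.248]
ft_force: [0.5, 0.5, -0.3]
opening: 0.006
grip_force: 0.0
```

```bash
python3 -m inch '[[[0,0,0.01],0,1],[[0,0,0.005],0,1],[[0,0,0],0,1],[[0,0,0],0,1],[[0,0,0],0,1],[[0,0,0],0,1],[[0,0,0],0,1],[[0,0,0],0,1],[[0,0,0],0,1],[[0,0,0],0,1]]'
```

```text
t: 34.25
eef_pos: [488.6, 220.0, 34.1]
tcp_rot: [3.141, -0.0, 0.248]
ft_force: [0.4, -0.4, -0.2]
opening: 0.004
grip_force: 0.0
```

```bash
python3 -m inch '[[[0,0,0.01],0,1],[[0,0,0],0,1],[[0,0,0],0,1],[[0,0,0],0,1],[[0,0,0],0,1],[[0,0,0],0,1],[[0,0,0],0,1],[[0,0,0],0,1],[[0,0,0],0,1],[[0,0,0],0,1]]'
```

```text
t: 35.5
eef_pos: [488.7, 220.0, 33.9]
tcp_rot: [3.142, -0.001, 0.248]
ft_force: [-1.5, -0.0, 5.4]
opening: 0.0
grip_force: 3.0
```

```bash
python3 -m inch '[[[0,0,0.01],0,1],[[0,0,0],0,1],[[0,0,0],0,1],[[0,0,0],0,1],[[0,0,0],0,1],[[0,0,0],0,1],[[0,0,0],0,1],[[0,0,0],0,1],[[0,0,0],0,1],[[0,0,0],0,1]]'
```

```text
t: 36.75
eef_pos: [488.7, 220.0, 33.9]
tcp_rot: [3.142, -0.001, 0.248]
ft_force: [-2.8, -1.7, 13.9]
opening: 0.002
grip_force: 6.8
```

```bash
python3 -m inch '[[[0,0,0.002],0,1],[[0,0,0],0,1],[[0,0,0],0,1],[[0,0,0],0,1],[[0,0,0],0,1],[[0,0,0],0,1],[[0,0,0],0,1],[[0,0,0],0,1],[[0,0,0],0,1],[[0,0,0],0,1]]';python3 -c "
from h import *
go(484.5,218.9,80,.248)"
```

```text
t: 38.0
eef_pos: [488.7, 220.0, 33.8]
tcp_rot: [3.142, -0.001, 0.248]
ft_force: [-3.7, -1.5, 15.4]
opening: 0.005
grip_force: 7.6
t 38.0 pos [488.7  219.98  33.83] rot [ 3.1415e+00 -9.0000e-04  2.4800e-01] F [-3.7 -1.5 15.4] op 0.005 shift [-7.160e-02  3.000e-04 -7.695e-01] turn -0.0
```

15.4 N and bottomed. I lift straight out and check.

```bash
python3 -m inch '[[[0,0,-0.02],0,1],[[0,0,-0.1],0,1],[[0,0,-0.2],0,1],[[0,0,-0.3],0,1],[[0,0,-0.4],0,1],[[0,0,-0.4],0,1],[[0,0,-0.4],0,1],[[0,0,-0.4],0,1],[[0,0,-0.3],0,1],[[0,0,0],0,1]]';python3 - <<'E'
from h import *
go(484.5,218.9,80,.248)
s=eyes.read_camera("side");ims=[]
for ov in (0,1):
    x0,y0=225,260;im=cv2.resize(s["pixels"][y0:y0+60,x0:x0+60],(400,400),interpolation=cv2.INTER_CUBIC)[...,::-1].copy()
    if ov:cv2.polylines(im,[np.round((proj(s,circ((484.5,218.9,66.5),31.2))-[x0,y0]+.5)*400/60).astype(np.int32)],True,(0,255,0),1)
    ims.append(im)
cv2.imwrite("pics/c7.png",np.hstack(ims))
E
```

```text
t: 39.25
eef_pos: [489.0, 220.1, 185.6]
tcp_rot: [-3.142, -0.003, 0.248]
ft_force: [0.0, -0.3, 0.3]
opening: 0.004
grip_force: 0.0
t 39.25 pos [488.98 220.13 185.58] rot [-3.1415e+00 -2.9000e-03  2.4800e-01] F [ 0.  -0.3  0.3] op 0.004 shift [-8.2500e-02  1.6000e-03  1.7594e+00] turn -0.0
```

View pics/c7.png

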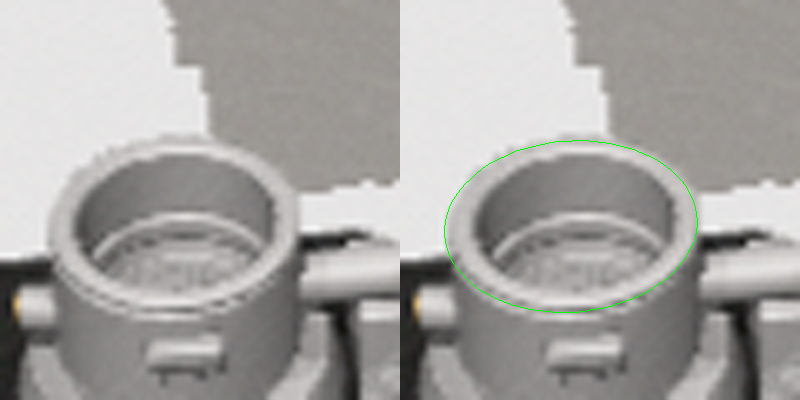

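The rim sits level and flush on the portafilter (around crop pixel (175,310)), and the robot is clear. Handing in.

```bash
python3 -c "
from cell import env
print(env.job_done())"
```

```text
the job is handed in; nothing more can be done
None
```

The deep basket is home in the portafilter: the push-in force dropped as the catch ball let it past, the rim looks flush and level after a 15.4 N push, the shallow basket was not touched, and I handed the job in at about 39 s.

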